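# Load the dye carrier in the order of the samples

### The job

Move the four dye bottles from the wooden bench rack into the pockets of the metal carrier, keeping their order as counted from the red ends: the bottle nearest the red block on the bench rack goes into the carrier pocket nearest the carrier's red block, the next one into the next pocket, and so on. Keep the bottles upright all the time and stand each one fully down in its pocket; leave the jar, hammer and spool where they are.

Things in the scene. Friction and masses are not known exactly. Their poses are not given: they have to be found in the camera images.
- bottle_blue: loose dye bottle: round ivory body 40 mm in diameter and 50 mm tall with a thin blue band near its foot, and above it a blue shoulder and cone nozzle narrowing to a 10 mm tip, 85 mm tall in all, about 90 g. Origin: centre of its underside, z up. At the start it stands upright in a pocket of the bench rack, directly in front (-x side) of the swatch of its own colour.
- bottle_green: loose dye bottle: round ivory body 40 mm in diameter and 50 mm tall with a thin green band near its foot, and above it a green shoulder and cone nozzle narrowing to a 10 mm tip, 85 mm tall in all, about 90 g. Origin: centre of its underside, z up. At the start it stands upright in a pocket of the bench rack, directly in front (-x side) of the swatch of its own colour.
- bottle_yellow: loose dye bottle: round ivory body 40 mm in diameter and 50 mm tall with a thin yellow band near its foot, and above it a yellow shoulder and cone nozzle narrowing to a 10 mm tip, 85 mm tall in all, about 90 g. Origin: centre of its underside, z up. At the start it stands upright in a pocket of the bench rack, directly in front (-x side) of the swatch of its own colour.
- bottle_black: loose dye bottle: round ivory body 40 mm in diameter and 50 mm tall with a thin black band near its foot, and above it a black shoulder and cone nozzle narrowing to a 10 mm tip, 85 mm tall in all, about 90 g. Origin: centre of its underside, z up. At the start it stands upright in a pocket of the bench rack, directly in front (-x side) of the swatch of its own colour.
- swatch_blue: blue leather sample, a flat 26 x 46 x 4 mm plate fixed on top of the wooden bench rack behind one pocket; it stays there. Origin: centre of its underside, 18 mm above the bench; its x axis points away from the pocket, so the pocket's centre is 54 mm along the swatch's -x; its y axis runs along the row.
- swatch_green: green leather sample, a flat 26 x 46 x 4 mm plate fixed on top of the wooden bench rack behind one pocket; it stays there. Origin: centre of its underside, 18 mm above the bench; its x axis points away from the pocket, so the pocket's centre is 54 mm along the swatch's -x; its y axis runs along the row.
- swatch_yellow: yellow leather sample, a flat 26 x 46 x 4 mm plate fixed on top of the wooden bench rack behind one pocket; it stays there. Origin: centre of its underside, 18 mm above the bench; its x axis points away from the pocket, so the pocket's centre is 54 mm along the swatch's -x; its y axis runs along the row.
- swatch_black: black leather sample, a flat 26 x 46 x 4 mm plate fixed on top of the wooden bench rack behind one pocket; it stays there. Origin: centre of its underside, 18 mm above the bench; its x axis points away from the pocket, so the pocket's centre is 54 mm along the swatch's -x; its y axis runs along the row.
- red_block: red block, 115 x 18 x 24 mm, fixed on either end of the wooden bench rack (board 115 x 320 x 18 mm, four round pockets 58 mm wide, 10 mm deep, 70 mm apart); the other end has a plain wooden block. Marks the rack's red end. Origin: centre of its underside, 18 mm above the bench; the swatches lie about 58, 120, 188, 257 mm from it horizontally, the nearest is place one.
- carrier: fixed grey metal tray (the carrier) 90 x 320 x 18 mm, empty at the start. Origin: centre of its underside, on the bench; y along the row, z up. Four round pockets 58 mm wide, 10 mm deep (floor at z = 8 mm), centres at x = 0, y = -105, -35, 35, 105 mm. End blocks 18 mm thick at y = -149 (red: the red end) and +149 mm (bare), tops at z = 42 mm.
- glue_jar: bystander: amber jar with a steel lid, 66 mm wide, 80 mm tall, loose on the bench beyond the racks; leave alone. Origin: centre of its underside.
- hammer: bystander: hammer lying loose on the bench beyond the racks; leave alone. Origin: under it, on the bench; handle to its -x.
- thread_spool: bystander: terracotta-coloured spool, 50 mm wide, 50 mm tall, loose on the bench beyond the racks; leave alone. Origin: centre of its underside.
Things that resemble listed ones, but are neither listed nor needed, are in the scene too. Leave any pink look-alike of the bottle_green alone.

How it is judged:
By the outcome, as a careful person would: the job done as asked, in the order asked, and still so for the second after the job is handed in, with the robot touching nothing.
It also fails if it takes over 99 s, if anything falls off the work surface, if the arm or the gripper's body presses on something with over 40 N, if the wrist force passes 120 N, or if a joint passes its speed limit or range.

### The arm

A 6-joint arm with a two-finger parallel gripper is mounted at the origin on the work surface. World frame = base frame: x ahead of the robot, y to its left, z up, the work surface at z = 0. Lengths are in m, angles in degrees, forces in N, time in s.
With the tool pointing down it reaches from about 0.375 to 0.925 m from the base axis. Payload 5.7 kg.
Tool frame: the origin (TCP) lies at the very end of the fingers, on their centre line; the grasp point (between the pads) lies robot.grasp_offset behind it (robot.grasp_offset is the distance from the TCP to the grasp point, in m); z points along the fingers, x is the direction in which the jaws open and shut, and the axes are right-handed (so a half turn about z gives the same grasp; the last joint's range is limited). The gripper opens to 88 mm and grips with 3 to 60 N. Pads are 20 mm wide; open, the fingers measure 115 mm over their backs; the gripper's body (75 mm by 178 mm) begins 61 mm behind the grasp point.
Start: joints at [-6.595, 20.558, 86.54, -0, 72.909, -6.595], TCP at [0.6, -0, 0.223] pointing down, gripper open.
Joint ranges: [-170.27, 170.27], [-57.76, 135], [12.27, 136.19], [-55.21, 235.2], [11.17, 155.16], [-170.74, 170.74]. Speed limits (degrees/s): [136.94, 136.94, 180, 180, 180, 180].

### API

Orientations are given as [roll, pitch, yaw] about the fixed x, y, z axes, in that order (R = Rz(yaw) Ry(pitch) Rx(roll)).
In Python, from station import robot gives the robot as it stands. The module is installed in compiled form; this text tells all that it offers.
- The arm moves only by the shell command python3 -m pendant 'ROWS'. ROWS is JSON, a list of rows, each a list of 3 entries, a list of its own where there are three numbers: the turn, a rotation vector about the tool's x, y, z in rad, then the shift along the tool's x, y, z in mm, then the opening in per cent of the stroke, from 0 (shut) to 100 (fully open). A call has 1 to 10 rows; each row shifts and turns the commanded pose from where the row before left it, along the tool's axes as they then stand; what a row does not reach is not made up. A row lasts 1/12 s, in which the tool goes at most 41.7 mm and 7.16 degrees, less where a joint would pass 70% of its speed; a pose out of reach is approached as far as the arm can. A call with a gripper value outside its range is refused whole. The fingers move at their own pace and stop on an object; the grip force is fixed at half the most. Time passes only in rows, so rows that do not move let the fingers close. It gives the time, the measured TCP pose, the force and the opening at its end, in the units of the state.
- robot.sense(): the state, without advancing time (a new reading comes with each control period).
- robot.grab_frame(name): name is "scene" or "side" or "wrist"; returns the picture (400x640x3 uint8, red, green, blue); there is no depth.
- robot.calibration(name): a dict with "fx", "fy", "cx", "cy" (pixels), "R" (3x3) and "t" (3): a world point X has camera coordinates R X + t. Camera axes: x right, y down, z forward; pixel columns grow to the right and rows downward; lengths in m; the calibration is good to about 2 mm. A picture is of the moment at which its call begins: read the wrist's pose just before it. calibration takes no time and is no camera call; for the wrist camera it gives the pose at the moment of the call.
- robot.job_done(): hands the job in, once; it reports no verdict.
The state is a dict: "time": time; "joint_pos": joint angles; "dq": joint speeds; "joint_torque": joint torques, N m; "position": TCP position; "ee_rot": TCP orientation; "contact_force": force on the tool from outside, world axes, zero at the start; "moment": the same for the moment, N m; "width": finger opening in m.
Only numpy, scipy, OpenCV 4.12 (cv2) and the standard library are available. Lean on these libraries where they do the work, as an engineer would, in place of code of your own. Each camera call takes 0.05 s, during which the arm holds its last target.

## Working session

There is one attempt and no reset: what is moved stays moved. The work goes in short steps, Python scripts to look and compute and a shell command to move; the robot and the scene stay as the last step left them, time stands still between calls to the robot, and variables do not carry over. Pictures are saved under pics/ and viewed, and the job is handed in when it is done.

```bash
mkdir -p pics; python3 - <<'E'
from station import robot
import cv2
print(robot.sense()); print(robot.grasp_offset)
for n in("scene","side","wrist"):
    c=robot.calibration(n); print(n,c)
    cv2.imwrite(f"pics/{n}0.png",robot.grab_frame(n)[:,:,::-1])
E
```

```text
{'time': 0.0, 'joint_pos': array([-6.59539261e+00,  2.05980152e+01,  8.65967584e+01, -2.81659860e-03,
        7.29079791e+01, -6.59463096e+00]), 'dq': array([-0.06883223,  0.02874812,  0.06707164,  0.00341646, -0.05239923,
       -0.11582762]), 'joint_torque': array([-2.01257943e-03, -5.15376234e+01, -2.70722097e+01,  6.73234044e-02,
        3.48843460e-02, -1.61260368e-04]), 'position': array([5.99329979e-01, 4.49745512e-05, 2.21823559e-01]), 'ee_rot': array([-1.79990872e+02,  1.02381835e-01,  7.67323266e-05]), 'contact_force': array([ 0.23802564, -0.55183717, -0.0111365 ]), 'moment': array([ 0.00788067, -0.04172832,  0.00041019]), 'width': 0.08778060245517756}
0.0187
scene {'fx': 433.6849815926248, 'fy': 433.6849815926248, 'cx': 312.89994705819396, 'cy': 197.62526278713514, 'R': array([[ 0.47294662,  0.8810106 ,  0.01190894],
       [ 0.6390457 , -0.33368656, -0.69301794],
       [-0.6065823 ,  0.33537084, -0.72082197]]), 't': array([-0.25166879, -0.33250787,  1.36760447])}
side {'fx': 388.96380225747583, 'fy': 388.96380225747583, 'cx': 322.8449798460096, 'cy': 196.12789774650759, 'R': array([[-0.9608838 , -0.27694483, -0.00196805],
       [-0.16621557,  0.58235405, -0.79576136],
       [ 0.2215281 , -0.76430708, -0.60560712]]), 't': array([0.55152364, 0.134017  , 0.78299009])}
wrist {'fx': 323.2457214196829, 'fy': 323.2457214196829, 'cx': 320.14064238905746, 'cy': 197.9364259037425, 'R': array([[ 9.99997955e-01, -4.60509581e-04, -1.96931242e-03],
       [ 3.89201618e-05, -9.69169103e-01,  2.46396527e-01],
       [-2.02206471e-03, -2.46396099e-01, -9.69167103e-01]]), 't': array([-0.59896738, -0.03015112,  0.39162419])}
```

View pics/scene0.png

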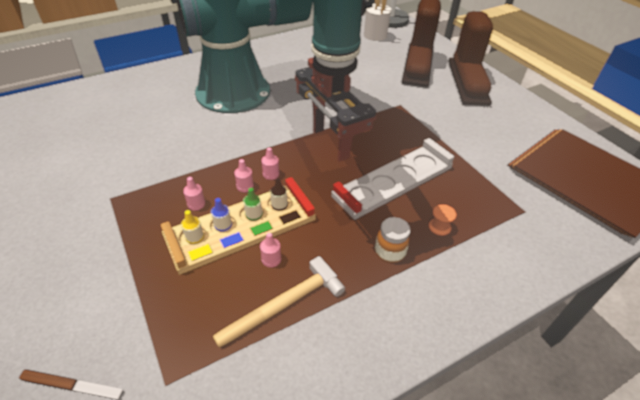

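View pics/side0.png

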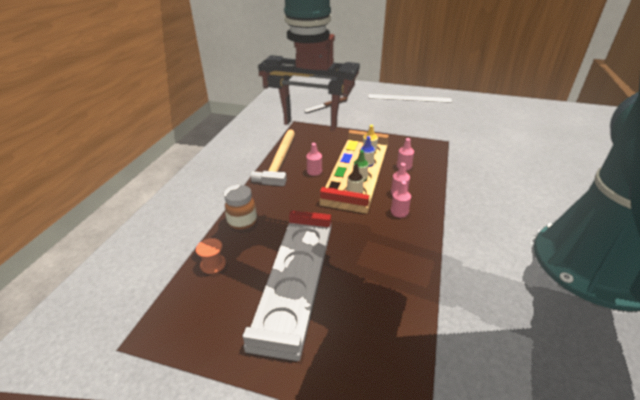

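View pics/wrist0.png

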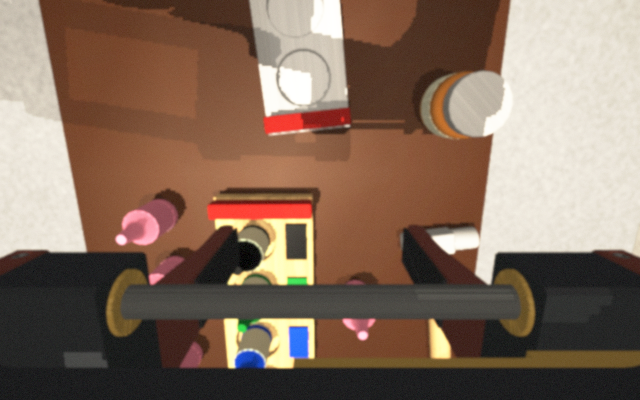

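Order from the red end is black, green, blue, yellow, with the red block at the rack's +y end. The carrier's red block is at its −y end. I'll take closer wrist views of each.

```bash
python3 -m pendant '[[[0,0,0],[0,-35,-20],100],[[0,0,0],[0,-35,-20],100],[[0,0,0],[0,-35,-20],100],[[0,0,0],[0,-35,-20],100],[[0,0,0],[0,0,0],100],[[0,0,0],[0,0,0],100]]'
cat > h.py <<'E'
from station import robot
import cv2,numpy as np,pickle
def snap(n,name):
    c=robot.calibration(n); im=robot.grab_frame(n)[:,:,::-1].copy()
    cv2.imwrite(f"pics/{name}.png",im); pickle.dump(c,open(f"pics/{name}.pkl","wb")); 
def load(name): return cv2.imread(f"pics/{name}.png"),pickle.load(open(f"pics/{name}.pkl","rb"))
def proj(c,X):
    p=np.atleast_2d(X)@np.array(c["R"]).T+c["t"]; return np.c_[c["fx"]*p[:,0]/p[:,2]+c["cx"],c["fy"]*p[:,1]/p[:,2]+c["cy"]]
def back(c,uv,z):
    uv=np.atleast_2d(uv); R=np.array(c["R"]);o=-R.T@c["t"]
    d=np.c_[(uv[:,0]-c["cx"])/c["fx"],(uv[:,1]-c["cy"])/c["fy"],np.ones(len(uv))]@R
    return o+d*((z-o[2])/d[:,2])[:,None]
E
python3 -c "
from h import *
snap('wrist','w1');snap('scene','s1');snap('side','d1')"
python3 -m pendant '[[[0,0,0],[0,40,0],100],[[0,0,0],[0,40,0],100],[[0,0,0],[0,40,0],100],[[0,0,0],[0,40,0],100],[[0,0,0],[0,40,0],100],[[0,0,0],[0,40,0],100],[[0,0,0],[0,40,0],100],[[0,0,0],[0,40,0],100],[[0,0,0],[0,40,0],100],[[0,0,0],[0,30,0],100]]'
python3 -m pendant '[[[0,0,0],[0,0,0],100],[[0,0,0],[0,0,0],100]]'
python3 -c "
from h import *
snap('wrist','w2');snap('scene','s2');snap('side','d2')"
```

```text
time: 0.65
position: [0.6004, 0.1417, 0.3036]
ee_rot: [-180.0, -0.1, 0.2]
contact_force: [-0.1, -1.0, -0.1]
width: 0.088
time: 1.63
position: [0.598, -0.2548, 0.3011]
ee_rot: [180.0, 0.1, -0.2]
contact_force: [0.0, 0.7, -0.1]
width: 0.0876
time: 1.8
position: [0.5983, -0.2528, 0.3009]
ee_rot: [-179.9, 0.2, -0.3]
contact_force: [0.1, 0.5, 0.1]
width: 0.0876
```

View pics/w1.png

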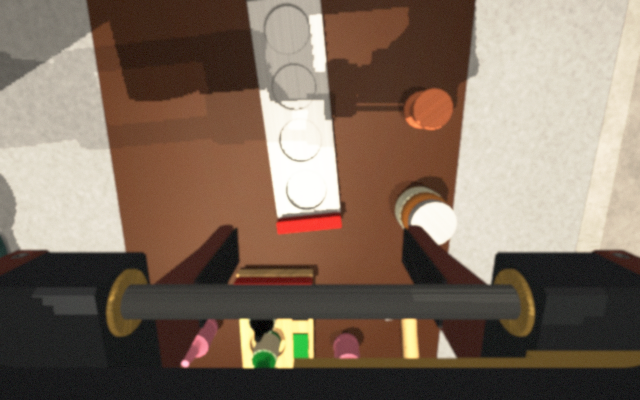

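View pics/w2.png

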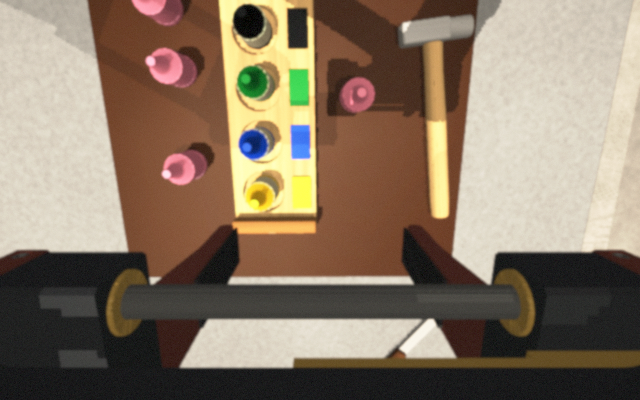

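```bash
python3 - <<'E'
from h import *
a,_=load('w1'); cv2.imwrite('pics/w1z.png',cv2.resize(a[0:240,235:355],None,fx=5,fy=2.5) if 0 else cv2.resize(a[0:240,230:360],None,fx=2.5*1.6/1.6,fy=2.5,interpolation=cv2.INTER_CUBIC))
b,_=load('w2'); cv2.imwrite('pics/w2z.png',cv2.resize(b[0:240,130:390],None,fx=2.5,fy=2.5,interpolation=cv2.INTER_CUBIC))
E
```

```text
(no output)
```

View pics/w1z.png

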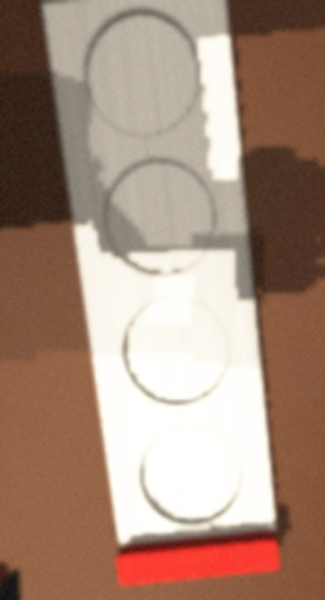

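View pics/w2z.png

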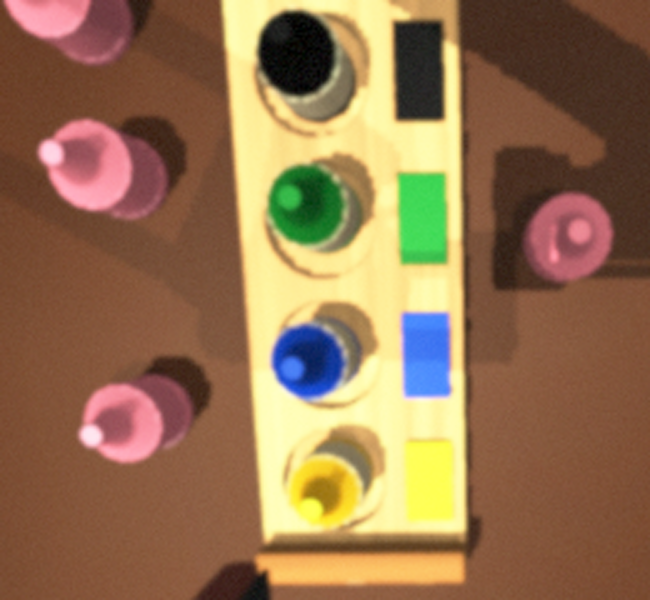

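```bash
python3 - <<'E'
from h import *
np.set_printoptions(precision=4,suppress=True)
_,c1=load('w1');_,c2=load('w2')
z=lambda p,o:np.array(p)/2.5+[o,0]
P=back(c1,z([(190,474),(176,349),(160,216),(141,72)],230),.018);print("pockets",P, np.linalg.norm(np.diff(P,axis=0),axis=1))
d=P[3]-P[0];print("yaw",np.degrees(np.arctan2(-d[0],d[1])), P.mean(0))
S=back(c2,z([(419,69),(423,218),(427,354),(430,479)],130),.022);print("sw",S,np.linalg.norm(np.diff(S,axis=0),axis=1))
d=S[0]-S[3];y=np.arctan2(-d[0],d[1]);print(np.degrees(y))
print("pk by swatch",S[:,:2]-.054*np.array([np.cos(y),np.sin(y)]))
print("shoulder",back(c2,z([(296,54),(306,205),(311,360),(325,491)],130),.058))
print("tips",back(c2,z([(289,196),(292,367),(312,508)],130),.093))
print("pink tips(.085)",back(c2,z([(51,152),(91,434),(579,232)],130),.085))
print("pink sh(.05)",back(c2,z([(92,166),(124,422),(568,237),(48,-3)],130),.05))
E
```

```text
pockets [[0.5809 0.1065 0.018 ]
 [0.5738 0.1768 0.018 ]
 [0.5662 0.246  0.018 ]
 [0.5578 0.3152 0.018 ]] [0.0707 0.0696 0.0697]
yaw 6.331115583619711 [0.5697 0.2111 0.018 ]
sw [[ 0.5704 -0.0789  0.022 ]
 [ 0.5708 -0.1495  0.022 ]
 [ 0.5715 -0.2194  0.022 ]
 [ 0.5718 -0.2889  0.022 ]] [0.0706 0.0699 0.0695]
0.3920137189206803
pk by swatch [[ 0.5164 -0.0793]
 [ 0.5168 -0.1498]
 [ 0.5175 -0.2197]
 [ 0.5178 -0.2892]]
shoulder [[ 0.5167 -0.081   0.058 ]
 [ 0.5175 -0.1462  0.058 ]
 [ 0.5159 -0.2193  0.058 ]
 [ 0.5194 -0.2866  0.058 ]]
tips [[ 0.5174 -0.1459  0.093 ]
 [ 0.5142 -0.2196  0.093 ]
 [ 0.5196 -0.2863  0.093 ]]
pink tips(.085) [[ 0.4123 -0.1263  0.085 ]
 [ 0.4145 -0.2514  0.085 ]
 [ 0.6446 -0.161   0.085 ]]
pink sh(.05) [[ 0.414  -0.1271  0.05  ]
 [ 0.4154 -0.2513  0.05  ]
 [ 0.6435 -0.161   0.05  ]
 [ 0.4026 -0.0545  0.05  ]]
```

Swatches, nozzle tips and carrier pockets agree with the stated 70 mm spacing and 54 mm offset to within about 1 mm. I'll start with yellow, which goes to pocket 4.

```bash
python3 -m pendant '[[[0,0,0],[-20,8.5,30],100],[[0,0,0],[-20,8.5,30],100],[[0,0,0],[-20,8.5,30],100],[[0,0,0],[-19,8.5,30],100],[[0,0,0],[0,0,30],100],[[0,0,0],[0,0,20],100],[[0,0,0],[0,0,0],100],[[0,0,0],[0,0,0],100],[[0,0,0],[0,0,0],100],[[0,0,0],[0,0,0],100]]'
python3 -c "
from h import *
for i in range(4): snap('wrist','w3');s=robot.sense();print(s['position'],s['ee_rot'])"
```

```text
time: 2.78
position: [0.5225, -0.2843, 0.1346]
ee_rot: [179.9, -0.2, 0.1]
contact_force: [0.1, -0.1, 1.0]
width: 0.088
[ 0.52244133 -0.28437044  0.13452358] [ 1.79889800e+02 -1.54864428e-01  4.63203809e-02]
[ 0.52223365 -0.28439473  0.13434831] [ 1.79897920e+02 -1.41018642e-01  3.87614002e-02]
[ 0.522001   -0.2843332   0.13409689] [ 1.79914063e+02 -1.20122340e-01  2.90054350e-02]
[ 0.5217327  -0.2842962   0.13380018] [ 1.79931475e+02 -9.19397783e-02  1.74738051e-02]
```

View pics/w3.png

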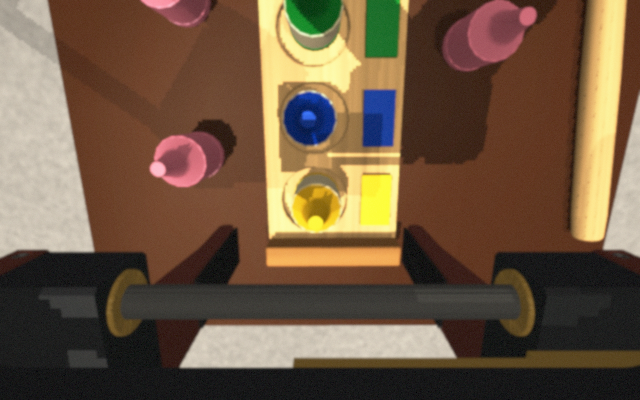

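```bash
python3 -c "
from h import *
_,c=load('w3');print(back(c,[(316,222),(308,117)],.093));print(back(c,[(318,207),(310,118)],.058))
print(back(c,[(376,199),(378.5,118)],.022))"
```

```text
[[ 0.51932042 -0.28615085  0.093     ]
 [ 0.51461585 -0.21822105  0.093     ]]
[[ 0.5204904  -0.28576469  0.058     ]
 [ 0.51483492 -0.21910549  0.058     ]]
[[ 0.57146981 -0.28875248  0.022     ]
 [ 0.57056644 -0.2194002   0.022     ]]
```

```bash
python3 -m pendant '[[[0,0,0],[-1.5,2,25],100],[[0,0,0],[0,0,25],100],[[0,0,0],[0,0,25],100],[[0,0,0],[0,0,20],100],[[0,0,0],[0,0,10],100],[[0,0,0],[0,0,0],100],[[0,0,0],[0,0,0],100],[[0,0,0],[0,0,0],100],[[0,0,0],[0,0,0],60],[[0,0,0],[0,0,0],60]]'
python3 -m pendant '[[[0,0,0],[0,0,0],40],[[0,0,0],[0,0,0],40],[[0,0,0],[0,0,0],20],[[0,0,0],[0,0,0],20],[[0,0,0],[0,0,0],20],[[0,0,0],[0,0,0],20]]'
```

```text
time: 3.82
position: [0.5203, -0.2866, 0.029]
ee_rot: [179.9, -0.1, 0.0]
contact_force: [-0.7, 0.4, 0.1]
width: 0.0778
time: 4.32
position: [0.5194, -0.286, 0.0276]
ee_rot: [-180.0, 0.0, 0.0]
contact_force: [-0.7, 0.4, 1.4]
width: 0.0393
```

```bash
python3 -m pendant '[[[0,0,0],[0,0,-5],20],[[0,0,0],[0,0,-15],20],[[0,0,0],[0,0,-20],20],[[0,0,0],[0,0,-25],20],[[0,0,0],[0,0,-25],20],[[0,0,0],[0,0,-10],20],[[0,0,0],[0,0,0],20],[[0,0,0],[0,0,0],20]]'
python3 -c "
from h import *
snap('side','d3')"
python3 -m pendant '[[[0,0,0],[0,-10,0],20],[[0,0,0],[2,-20,0],20],[[0,0,0],[2,-30,0],20],[[0,0,0],[2,-30,0],20],[[0,0,0],[2,-30,0],20],[[0,0,0],[2,-30,0],20],[[0,0,0],[2,-30,0],20],[[0,0,0],[2,-30,0],20],[[0,0,0],[2,-30,0],20],[[0,0,0],[2,-30,0],20]]'
python3 -m pendant '[[[0,0,0],[2,-30,0],20],[[0,0,0],[2,-30,0],20],[[0,0,0],[2,-30,0],20],[[0,0,0],[2,-30,0],20],[[0,0,0],[2,-30,0],20],[[0,0,0],[2,-30,0],20],[[0,0,0],[2,-30,0],20],[[0,0,0],[2,-30,0],20],[[0,0,0],[2,-30,0],20],[[0,0,0],[2,-30,0],20]]'
python3 -m pendant '[[[0,0,0],[0,-20,0],20],[[0,0,0],[0,-11,0],20],[[0,0,0],[0,0,0],20],[[0,0,0],[0,0,0],20],[[0,0,0],[0,0,0],20],[[0,0,0],[0,0,0],20],[[0,0,0],[0,0,0],20],[[0,0,0],[0,0,0],20]]'
python3 -c "
from h import *
snap('side','d4');snap('scene','s4');snap('wrist','w4');print(robot.sense()['position'])
cv2.imwrite('pics/c4.png',np.vstack([load('d4')[0][100:400],load('s4')[0][50:300]]))"
```

```text
time: 4.98
position: [0.5195, -0.286, 0.1276]
ee_rot: [180.0, -0.0, -0.0]
contact_force: [-0.3, -0.0, -1.4]
width: 0.0391
time: 5.87
position: [0.5358, -0.0137, 0.1261]
ee_rot: [-180.0, 0.2, -0.0]
contact_force: [-0.1, 0.0, -1.4]
width: 0.0393
time: 6.7
position: [0.5555, 0.2856, 0.1257]
ee_rot: [179.9, 0.2, 0.0]
contact_force: [0.9, -0.2, -1.0]
width: 0.0395
time: 7.37
position: [0.5576, 0.314, 0.1277]
ee_rot: [180.0, 0.0, -0.1]
contact_force: [0.4, -0.8, -1.5]
width: 0.0399
[0.55761051 0.31452094 0.12777306]
```

View pics/c4.png

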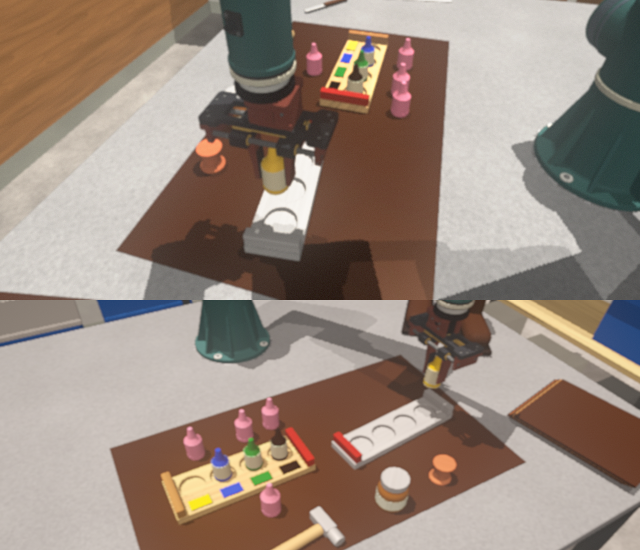

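```bash
python3 -m pendant '[[[0,0,0],[0,0.5,20],20],[[0,0,0],[0,0,25],20],[[0,0,0],[0,0,25],20],[[0,0,0],[0,0,15],20],[[0,0,0],[0,0,8],20],[[0,0,0],[0,0,4],20],[[0,0,0],[0,0,2],20],[[0,0,0],[0,0,1],20],[[0,0,0],[0,0,0],20],[[0,0,0],[0,0,0],20]]'
python3 -m pendant '[[[0,0,0],[0,0,0],20],[[0,0,0],[0,0,0],20],[[0,0,0],[0,0,0],20]]'
```

```text
time: 8.35
position: [0.5582, 0.3149, 0.0287]
ee_rot: [-180.0, -0.1, 0.0]
contact_force: [-0.3, -0.0, -0.6]
width: 0.0395
time: 8.6
position: [0.5577, 0.3146, 0.0281]
ee_rot: [-180.0, -0.0, 0.0]
contact_force: [-0.0, 0.3, -1.3]
width: 0.0392
```

```bash
python3 -m pendant '[[[0,0,0],[0,0,0.7],20],[[0,0,0],[0,0,0],20],[[0,0,0],[0,0,0],20],[[0,0,0],[0,0,0],20],[[0,0,0],[0,0,0],50],[[0,0,0],[0,0,0],60],[[0,0,0],[0,0,0],80],[[0,0,0],[0,0,0],100],[[0,0,0],[0,0,0],100],[[0,0,0],[0,0,0],100]]'
python3 -m pendant '[[[0,0,0],[0,0,-10.7],100],[[0,0,0],[0,0,-25],100],[[0,0,0],[0,0,-35],100],[[0,0,0],[0,0,-30],100],[[0,0,0],[0,0,0],100],[[0,0,0],[0,0,0],100]]'
python3 -c "
from h import *
snap('side','d5');snap('scene','s5');snap('wrist','w5');print(robot.sense()['position'])
cv2.imwrite('pics/c5.png',np.vstack([load('d5')[0][120:400],load('w5')[0][0:300]]))"
```

```text
time: 9.43
position: [0.5574, 0.3145, 0.0268]
ee_rot: [180.0, 0.0, 0.0]
contact_force: [-0.2, -0.3, 0.8]
width: 0.0738
time: 9.93
position: [0.5592, 0.3153, 0.1306]
ee_rot: [-179.9, -0.3, -0.0]
contact_force: [0.6, 0.8, -0.0]
width: 0.0879
[0.556406   0.31403638 0.12661818]
```

View pics/c5.png

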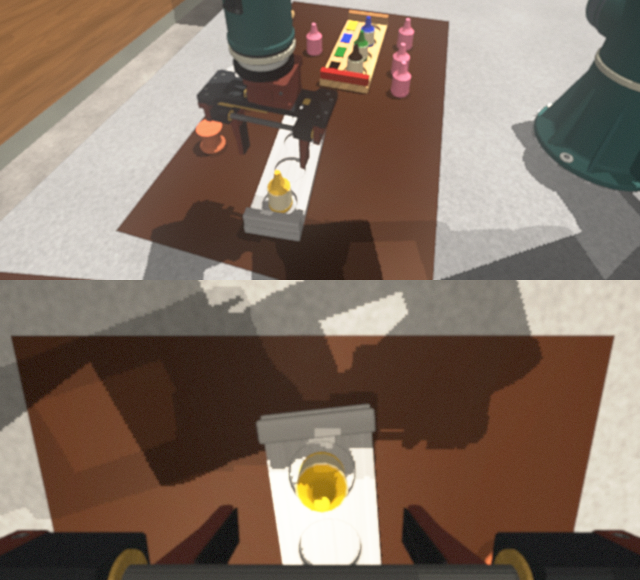

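```bash
python3 -m pendant '[[[0,0,0],[-3,20,0],100],[[0,0,0],[-3,40,0],100],[[0,0,0],[-3,40,0],100],[[0,0,0],[-3,40,0],100],[[0,0,0],[-3,40,0],100],[[0,0,0],[-3,40,0],100],[[0,0,0],[-3,40,0],100],[[0,0,0],[-3,40,0],100],[[0,0,0],[-3,40,0],100],[[0,0,0],[-3,40,0],100]]'
python3 -m pendant '[[[0,0,0],[-3,40,0],100],[[0,0,0],[-3,40,0],100],[[0,0,0],[-3,40,0],100],[[0,0,0],[-3,20,0],100],[[0,0,0],[-0.8,13.5,0],100],[[0,0,0],[0,0,0],100],[[0,0,0],[0,0,0],100],[[0,0,0],[0,0,0],100],[[0,0,0],[0,0,0],100],[[0,0,0],[0,0,0],100]]'
python3 -c "
from h import *
snap('wrist','w6')"
```

```text
time: 10.92
position: [0.5257, -0.067, 0.1262]
ee_rot: [-180.0, 0.2, 0.0]
contact_force: [1.3, -0.0, 0.6]
width: 0.0875
time: 11.75
position: [0.5147, -0.2174, 0.1276]
ee_rot: [-180.0, 0.0, 0.1]
contact_force: [0.6, 0.3, -0.0]
width: 0.0876
```

View pics/w6.png

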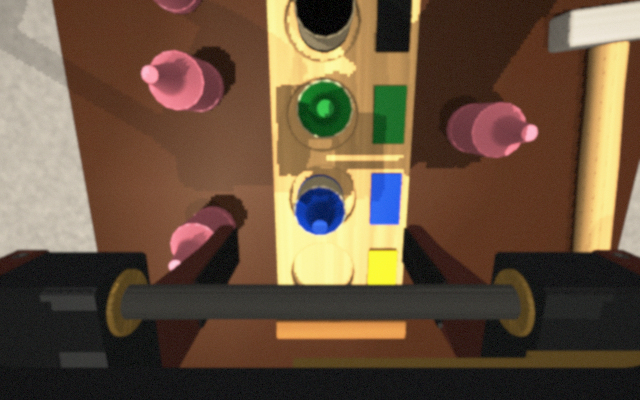

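```bash
python3 -m pendant '[[[0,0,0],[0,0,25],100],[[0,0,0],[0,0,25],100],[[0,0,0],[0,0,25],100],[[0,0,0],[0,0,15],100],[[0,0,0],[0,0,10],100],[[0,0,0],[0,0,0],100],[[0,0,0],[0,0,0],100],[[0,0,0],[0,0,0],100],[[0,0,0],[0,0,0],60],[[0,0,0],[0,0,0],60]]'
python3 -m pendant '[[[0,0,0],[0,0,0],40],[[0,0,0],[0,0,0],40],[[0,0,0],[0,0,0],20],[[0,0,0],[0,0,0],20],[[0,0,0],[0,0,0],20],[[0,0,0],[0,0,0],20]]'
```

```text
time: 12.63
position: [0.5155, -0.2194, 0.0288]
ee_rot: [179.9, -0.1, 0.0]
contact_force: [-0.4, -0.6, 0.1]
width: 0.0774
time: 13.13
position: [0.5146, -0.219, 0.0276]
ee_rot: [-180.0, 0.0, -0.0]
contact_force: [0.7, -0.1, 1.0]
width: 0.0395
```

```bash
python3 -m pendant '[[[0,0,0],[0,0,-5],20],[[0,0,0],[0,0,-15],20],[[0,0,0],[0,0,-20],20],[[0,0,0],[0,0,-25],20],[[0,0,0],[0,0,-25],20],[[0,0,0],[0,0,-10],20],[[0,0,0],[0,0,0],20],[[0,0,0],[0,0,0],20]]'
python3 -m pendant '[[[0,0,0],[3,-10,0],20],[[0,0,0],[3,-20,0],20],[[0,0,0],[3,-30,0],20],[[0,0,0],[3,-30,0],20],[[0,0,0],[3,-30,0],20],[[0,0,0],[3,-30,0],20],[[0,0,0],[3,-30,0],20],[[0,0,0],[3,-30,0],20],[[0,0,0],[3,-30,0],20],[[0,0,0],[3,-30,0],20]]'
python3 -m pendant '[[[0,0,0],[3,-30,0],20],[[0,0,0],[3,-30,0],20],[[0,0,0],[3,-30,0],20],[[0,0,0],[3,-30,0],20],[[0,0,0],[3,-30,0],20],[[0,0,0],[3,-30,0],20],[[0,0,0],[3.5,-15,0],20],[[0,0,0],[0,0,0],20],[[0,0,0],[0,0,0],20],[[0,0,0],[0,0,0],20]]'
python3 -m pendant '[[[0,0,0],[0,0,0],20],[[0,0,0],[0,0,0],20],[[0,0,0],[0,0,0],20],[[0,0,0],[0,0,0],20]]'
python3 -c "
from h import *
snap('side','d7');snap('wrist','w7')
cv2.imwrite('pics/c7.png',np.vstack([load('d7')[0][120:400],load('w7')[0][0:300]]))"
```

```text
time: 13.8
position: [0.5147, -0.219, 0.1276]
ee_rot: [180.0, -0.0, 0.0]
contact_force: [-0.3, -0.3, -1.7]
width: 0.0392
time: 14.63
position: [0.5431, 0.0533, 0.1258]
ee_rot: [-180.0, 0.2, 0.0]
contact_force: [0.4, -0.6, -0.7]
width: 0.0395
time: 15.47
position: [0.5652, 0.2449, 0.1266]
ee_rot: [179.9, 0.1, 0.0]
contact_force: [-0.5, -1.0, -1.5]
width: 0.0394
time: 15.8
position: [0.5663, 0.2452, 0.1278]
ee_rot: [180.0, -0.0, -0.1]
contact_force: [-0.2, -0.3, -0.6]
width: 0.0391
```

View pics/c7.png

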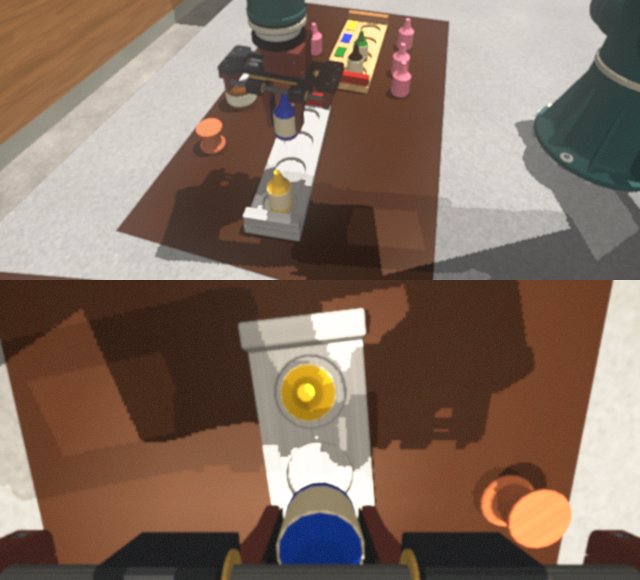

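```bash
python3 -c "
from h import *
_,c=load('w7');print('spool',back(c,[(540,238)],.05));_,c=load('w1');print('jar',back(c,[(433,222)],.08),'spool',back(c,[(432,109)],.05))"
python3 -m pendant '[[[0,0,0],[0,0,20],20],[[0,0,0],[0,0,25],20],[[0,0,0],[0,0,25],20],[[0,0,0],[0,0,15],20],[[0,0,0],[0,0,8],20],[[0,0,0],[0,0,4],20],[[0,0,0],[0,0,3],20],[[0,0,0],[0,0,0.7],20],[[0,0,0],[0,0,0],20],[[0,0,0],[0,0,0],20]]'
python3 -m pendant '[[[0,0,0],[0,0,0],20],[[0,0,0],[0,0,0],20],[[0,0,0],[0,0,0],20]]'
```

```text
spool [[0.74133728 0.21769175 0.05      ]]
jar [[0.74342792 0.07908877 0.08      ]] spool [[0.74011792 0.21715667 0.05      ]]
time: 16.73
position: [0.567, 0.2463, 0.0279]
ee_rot: [-180.0, -0.1, -0.0]
contact_force: [0.1, 0.8, -0.7]
width: 0.0394
time: 16.98
position: [0.5668, 0.2462, 0.0277]
ee_rot: [-180.0, -0.1, 0.0]
contact_force: [0.9, -0.3, 3.4]
width: 0.0393
```

Contact on the floor, so I'll release, retreat and move on to green.

```bash
python3 -m pendant '[[[0,0,0],[0,0,0],20],[[0,0,0],[0,0,0],50],[[0,0,0],[0,0,0],60],[[0,0,0],[0,0,0],80],[[0,0,0],[0,0,0],100],[[0,0,0],[0,0,0],100],[[0,0,0],[0,0,-10.7],100],[[0,0,0],[0,0,-25],100],[[0,0,0],[0,0,-35],100],[[0,0,0],[0,0,-30],100]]'
python3 -m pendant '[[[0,0,0],[-4,20,0],100],[[0,0,0],[-4,40,0],100],[[0,0,0],[-4,40,0],100],[[0,0,0],[-4,40,0],100],[[0,0,0],[-4,40,0],100],[[0,0,0],[-4,40,0],100],[[0,0,0],[-4,40,0],100],[[0,0,0],[-4,40,0],100],[[0,0,0],[-4,40,0],100],[[0,0,0],[-4,20,0],100]]'
python3 -m pendant '[[[0,0,0],[-4,20,0],100],[[0,0,0],[-4.7,12,0],100],[[0,0,0],[0,0,0],100],[[0,0,0],[0,0,0],100],[[0,0,0],[0,0,0],100],[[0,0,0],[0,0,0],100],[[0,0,0],[0,0,0],100],[[0,0,0],[0,0,0],100]]'
python3 -c "
from h import *
snap('side','d8');snap('wrist','w8');print(robot.sense()['position'])
cv2.imwrite('pics/c8.png',np.vstack([load('d8')[0][120:400],load('w8')[0][0:300]]))"
```

```text
time: 17.82
position: [0.5658, 0.2459, 0.1294]
ee_rot: [180.0, 0.0, -0.0]
contact_force: [0.7, -0.6, 0.4]
width: 0.0878
time: 18.65
position: [0.5263, -0.1182, 0.1287]
ee_rot: [179.9, -0.1, -0.1]
contact_force: [-0.9, -0.6, -0.1]
width: 0.088
time: 19.32
position: [0.5176, -0.145, 0.1276]
ee_rot: [-180.0, 0.0, 0.1]
contact_force: [0.0, -0.7, -0.1]
width: 0.0878
[ 0.51758843 -0.14536555  0.12758165]
```

View pics/c8.png

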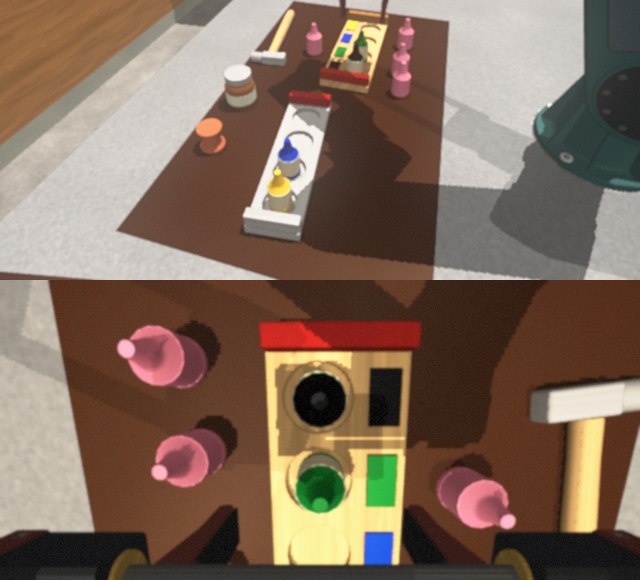

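```bash
python3 -m pendant '[[[0,0,0],[0,0,25],100],[[0,0,0],[0,0,25],100],[[0,0,0],[0,0,25],100],[[0,0,0],[0,0,15],100],[[0,0,0],[0,0,10],100],[[0,0,0],[0,0,0],100],[[0,0,0],[0,0,0],100],[[0,0,0],[0,0,0],100],[[0,0,0],[0,0,0],60],[[0,0,0],[0,0,0],60]]'
python3 -m pendant '[[[0,0,0],[0,0,0],40],[[0,0,0],[0,0,0],40],[[0,0,0],[0,0,0],20],[[0,0,0],[0,0,0],20],[[0,0,0],[0,0,0],20],[[0,0,0],[0,0,0],20]]'
python3 -c "
from h import *
_,c=load('w8');print(back(c,[(319,119)],.093))"
```

```text
time: 20.25
position: [0.5183, -0.1463, 0.0287]
ee_rot: [180.0, -0.1, 0.0]
contact_force: [0.3, 0.3, -0.3]
width: 0.0778
time: 20.75
position: [0.5174, -0.146, 0.0276]
ee_rot: [-180.0, 0.0, -0.0]
contact_force: [-0.3, 0.1, 0.5]
width: 0.0395
[[ 0.51689118 -0.08015667  0.093     ]]
```

```bash
python3 -m pendant '[[[0,0,0],[0,0,-5],20],[[0,0,0],[0,0,-15],20],[[0,0,0],[0,0,-20],20],[[0,0,0],[0,0,-25],20],[[0,0,0],[0,0,-25],20],[[0,0,0],[0,0,-10],20],[[0,0,0],[0,0,0],20],[[0,0,0],[0,0,0],20]]'
python3 -m pendant '[[[0,0,0],[5,-10,0],20],[[0,0,0],[5,-20,0],20],[[0,0,0],[5,-30,0],20],[[0,0,0],[5,-30,0],20],[[0,0,0],[5,-30,0],20],[[0,0,0],[5,-30,0],20],[[0,0,0],[5,-30,0],20],[[0,0,0],[5,-30,0],20],[[0,0,0],[5,-30,0],20],[[0,0,0],[5,-30,0],20]]'
python3 -m pendant '[[[0,0,0],[5,-30,0],20],[[0,0,0],[1.3,-23,0],20],[[0,0,0],[0,0,0],20],[[0,0,0],[0,0,0],20],[[0,0,0],[0,0,0],20],[[0,0,0],[0,0,0],20],[[0,0,0],[0,0,0],20],[[0,0,0],[0,0,0],20],[[0,0,0],[0,0,0],20]]'
python3 -c "
from h import *
snap('side','d9');snap('wrist','w9')
cv2.imwrite('pics/c9.png',np.vstack([load('d9')[0][120:400],load('w9')[0][0:300]]))"
```

```text
time: 21.42
position: [0.5175, -0.146, 0.1276]
ee_rot: [180.0, -0.0, 0.0]
contact_force: [-0.3, 0.0, -1.9]
width: 0.0391
time: 22.25
position: [0.5661, 0.1263, 0.1256]
ee_rot: [180.0, 0.2, 0.0]
contact_force: [0.3, -0.3, -1.1]
width: 0.0395
time: 23.0
position: [0.5738, 0.1762, 0.1277]
ee_rot: [-180.0, 0.0, -0.1]
contact_force: [-0.3, 0.2, -1.0]
width: 0.0393
```

View pics/c9.png

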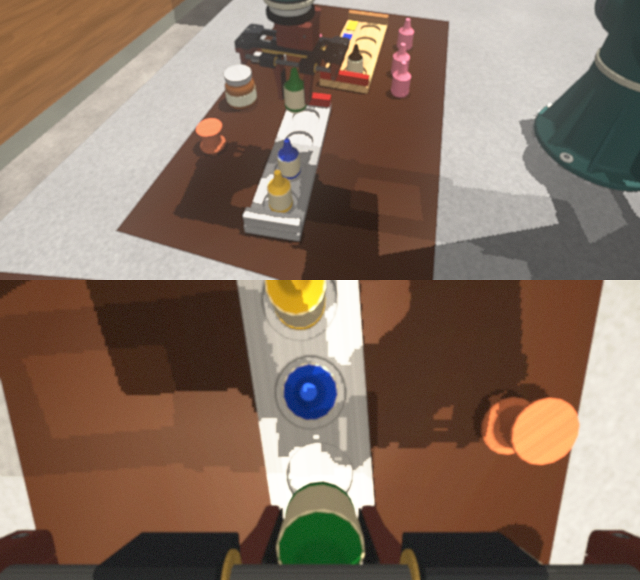

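Blue sits concentric in pocket 3 at about pixel (310,112) of the wrist image. Now lowering green into pocket 2.

```bash
python3 -m pendant '[[[0,0,0],[0,0,20],20],[[0,0,0],[0,0,25],20],[[0,0,0],[0,0,25],20],[[0,0,0],[0,0,15],20],[[0,0,0],[0,0,8],20],[[0,0,0],[0,0,4],20],[[0,0,0],[0,0,3],20],[[0,0,0],[0,0,0.7],20],[[0,0,0],[0,0,0],20],[[0,0,0],[0,0,0],20]]'
python3 -m pendant '[[[0,0,0],[0,0,0],20],[[0,0,0],[0,0,0],20],[[0,0,0],[0,0,0],20]]'
```

```text
time: 23.93
position: [0.5746, 0.1772, 0.0279]
ee_rot: [-180.0, -0.1, -0.0]
contact_force: [-0.3, 0.4, -1.3]
width: 0.0398
time: 24.18
position: [0.5744, 0.1771, 0.0276]
ee_rot: [-180.0, -0.1, -0.0]
contact_force: [-0.2, -0.3, 3.2]
width: 0.0394
```

```bash
python3 -m pendant '[[[0,0,0],[0,0,0],20],[[0,0,0],[0,0,0],50],[[0,0,0],[0,0,0],60],[[0,0,0],[0,0,0],80],[[0,0,0],[0,0,0],100],[[0,0,0],[0,0,0],100],[[0,0,0],[0,0,-10.7],100],[[0,0,0],[0,0,-25],100],[[0,0,0],[0,0,-35],100],[[0,0,0],[0,0,-30],100]]'
python3 -m pendant '[[[0,0,0],[-7,20,0],100],[[0,0,0],[-7,40,0],100],[[0,0,0],[-7,40,0],100],[[0,0,0],[-7,40,0],100],[[0,0,0],[-7,40,0],100],[[0,0,0],[-7,40,0],100],[[0,0,0],[-7,20,0],100],[[0,0,0],[-8,17.5,0],100],[[0,0,0],[0,0,0],100],[[0,0,0],[0,0,0],100]]'
python3 -m pendant '[[[0,0,0],[0,0,0],100],[[0,0,0],[0,0,0],100],[[0,0,0],[0,0,0],100],[[0,0,0],[0,0,0],100],[[0,0,0],[0,0,0],100],[[0,0,0],[0,0,0],100]]'
python3 -c "
from h import *
snap('side','d10');snap('wrist','w10');print(robot.sense()['position'])
cv2.imwrite('pics/c10.png',np.vstack([load('d10')[0][120:400],load('w10')[0][0:300]]))"
```

```text
time: 25.02
position: [0.5734, 0.1769, 0.1294]
ee_rot: [180.0, 0.0, 0.0]
contact_force: [0.9, 0.5, 1.0]
width: 0.0878
time: 25.85
position: [0.5167, -0.0811, 0.1283]
ee_rot: [-180.0, -0.0, -0.1]
contact_force: [0.8, -0.1, 1.0]
width: 0.0878
time: 26.35
position: [0.5169, -0.08, 0.1276]
ee_rot: [-180.0, 0.0, 0.0]
contact_force: [0.3, -0.1, 0.9]
width: 0.0877
[ 0.51680497 -0.08023846  0.1275835 ]
```

View pics/c10.png

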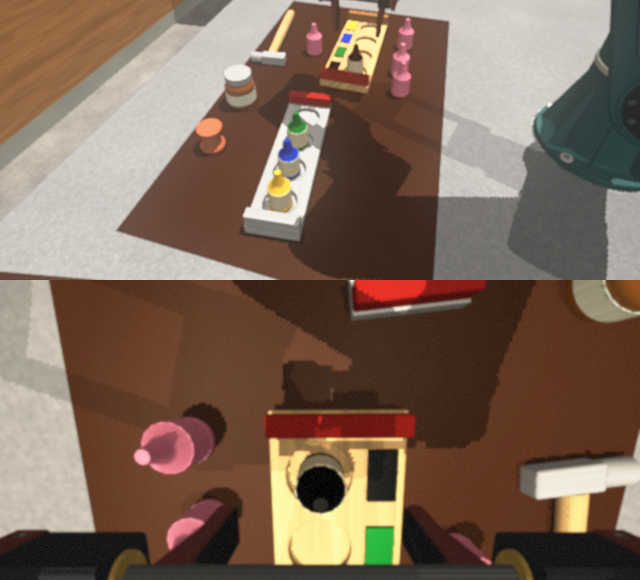

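```bash
python3 -m pendant '[[[0,0,0],[0,0,25],100],[[0,0,0],[0,0,25],100],[[0,0,0],[0,0,25],100],[[0,0,0],[0,0,15],100],[[0,0,0],[0,0,10],100],[[0,0,0],[0,0,0],100],[[0,0,0],[0,0,0],100],[[0,0,0],[0,0,0],100],[[0,0,0],[0,0,0],60],[[0,0,0],[0,0,0],60]]'
python3 -m pendant '[[[0,0,0],[0,0,0],40],[[0,0,0],[0,0,0],40],[[0,0,0],[0,0,0],20],[[0,0,0],[0,0,0],20],[[0,0,0],[0,0,0],20],[[0,0,0],[0,0,0],20]]'
python3 -m pendant '[[[0,0,0],[0,0,-5],20],[[0,0,0],[0,0,-15],20],[[0,0,0],[0,0,-20],20],[[0,0,0],[0,0,-25],20],[[0,0,0],[0,0,-25],20],[[0,0,0],[0,0,-10],20],[[0,0,0],[0,0,0],20],[[0,0,0],[0,0,0],20]]'
```

```text
time: 27.28
position: [0.5176, -0.0807, 0.0287]
ee_rot: [180.0, -0.1, 0.0]
contact_force: [0.1, 0.2, -0.5]
width: 0.0778
time: 27.78
position: [0.5167, -0.0805, 0.0276]
ee_rot: [-180.0, 0.0, -0.0]
contact_force: [-0.1, 0.2, 1.5]
width: 0.0395
time: 28.45
position: [0.5168, -0.0805, 0.1276]
ee_rot: [180.0, -0.0, 0.0]
contact_force: [0.2, -0.1, -0.8]
width: 0.0394
```

```bash
python3 -m pendant '[[[0,0,0],[8,-10,0],20],[[0,0,0],[8,-20,0],20],[[0,0,0],[8,-30,0],20],[[0,0,0],[8,-30,0],20],[[0,0,0],[8,-30,0],20],[[0,0,0],[8,-30,0],20],[[0,0,0],[8,-25,0],20],[[0,0,0],[8,-12,0],20],[[0,0,0],[0,0,0],20],[[0,0,0],[0,0,0],20]]'
python3 -m pendant '[[[0,0,0],[0,0,0],20],[[0,0,0],[0,0,0],20],[[0,0,0],[0,0,0],20],[[0,0,0],[0,0,0],20],[[0,0,0],[0,0,0],20],[[0,0,0],[0,0,0],20]]'
python3 -c "
from h import *
snap('side','d11');snap('wrist','w11')
cv2.imwrite('pics/c11.png',np.vstack([load('d11')[0][120:400],load('w11')[0][0:300]]))"
```

```text
time: 29.28
position: [0.5805, 0.1069, 0.1263]
ee_rot: [180.0, 0.1, 0.1]
contact_force: [0.2, 0.2, -2.3]
width: 0.0394
time: 29.78
position: [0.5807, 0.106, 0.1278]
ee_rot: [180.0, -0.0, -0.0]
contact_force: [-0.8, -0.2, -0.9]
width: 0.0392
```

View pics/c11.png

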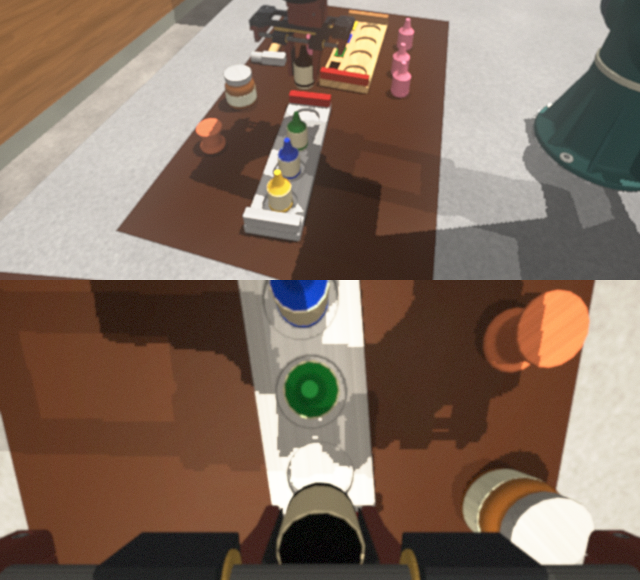

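```bash
python3 -m pendant '[[[0,0,0],[0,0,20],20],[[0,0,0],[0,0,25],20],[[0,0,0],[0,0,25],20],[[0,0,0],[0,0,15],20],[[0,0,0],[0,0,8],20],[[0,0,0],[0,0,4],20],[[0,0,0],[0,0,3],20],[[0,0,0],[0,0,0.7],20],[[0,0,0],[0,0,0],20],[[0,0,0],[0,0,0],20]]'
python3 -m pendant '[[[0,0,0],[0,0,0],20],[[0,0,0],[0,0,0],20],[[0,0,0],[0,0,0],20],[[0,0,0],[0,0,0],50],[[0,0,0],[0,0,0],60],[[0,0,0],[0,0,0],80],[[0,0,0],[0,0,0],100],[[0,0,0],[0,0,0],100]]'
python3 -m pendant '[[[0,0,0],[0,0,-10],100],[[0,0,0],[0,0,-25],100],[[0,0,0],[0,0,-35],100],[[0,0,0],[0,0,-35],100],[[0,0,0],[0,0,-35],100],[[0,0,0],[0,0,-35],100],[[0,0,0],[0,0,0],100],[[0,0,0],[0,0,0],100],[[0,0,0],[0,0,0],100],[[0,0,0],[0,0,0],100]]'
python3 -c "
from h import *
snap('side','d12');snap('wrist','w12');snap('scene','s12')
cv2.imwrite('pics/c12.png',np.vstack([load('d12')[0][100:400],load('s12')[0][50:340]]))"
```

```text
time: 30.72
position: [0.5817, 0.1066, 0.0278]
ee_rot: [-180.0, -0.1, 0.0]
contact_force: [0.1, -0.1, -1.4]
width: 0.0394
time: 31.38
position: [0.5806, 0.1065, 0.0268]
ee_rot: [180.0, 0.0, 0.0]
contact_force: [-0.2, 0.7, -0.2]
width: 0.0666
time: 32.22
position: [0.5795, 0.1064, 0.2006]
ee_rot: [180.0, 0.2, 0.0]
contact_force: [-0.3, -0.3, -0.0]
width: 0.0877
```

View pics/c12.png

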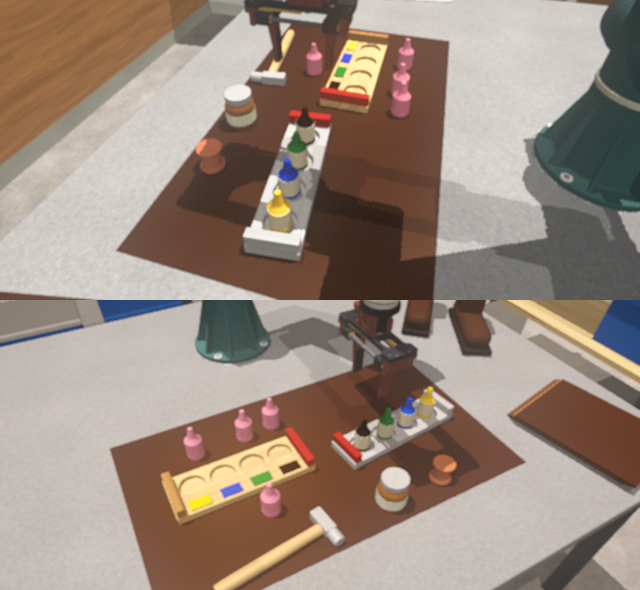

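View pics/w12.png

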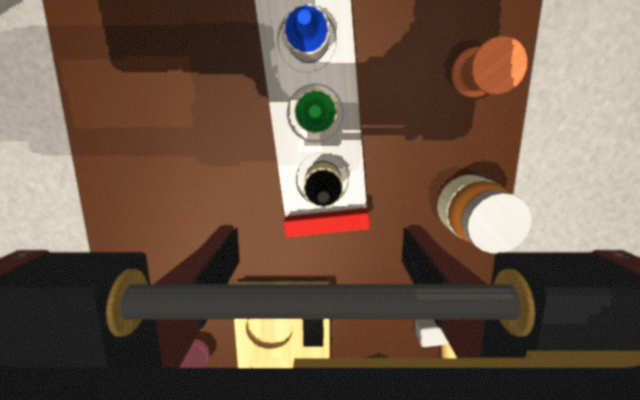

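All four bottles stand in the carrier, with black at (323,185), green at (315,111) and blue at (306,30) in the wrist view. I'll compare tip and pocket positions numerically before handing in.

```bash
python3 -c "
from h import *
_,c=load('w12');print('tips',back(c,[(323,197),(315,111),(304,16)],.093).round(4))
a,c=load('s12');P=[(.5809,.1065,.093),(.5738,.1768,.093),(.5662,.246,.093),(.5578,.3152,.093)];p=proj(c,P);print(p.round())
for q in p: cv2.circle(a,tuple(int(v) for v in q),2,(255,0,255),1)
cv2.imwrite('pics/f.png',cv2.resize(a[130:230,320:470],None,fx=4,fy=4))"
```

```text
tips [[0.5815 0.1052 0.093 ]
 [0.5749 0.177  0.093 ]
 [0.5669 0.2465 0.093 ]]
[[365. 171.]
 [389. 159.]
 [410. 149.]
 [431. 138.]]
```

View pics/f.png

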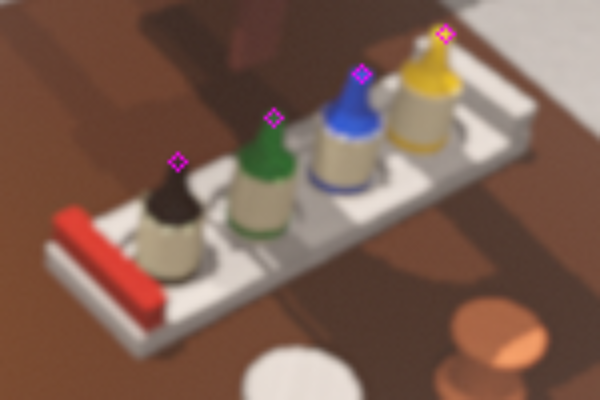

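```bash
python3 -c "
from station import robot
print(robot.job_done(), robot.sense()['time'])"
```

```text
the job is handed in; nothing more can be done
the job is handed in; nothing more can be done
```

All four bottles are in the carrier in the right order from the red end: black, green, blue, yellow. I handed the job in at about 32.4 s of the 99 s allowed.

- **Bottle position:** the last wrist view put the black, green and blue tips within about 1.5 mm of the pocket centres at full-depth tip height (93 mm). In the scene view, tips predicted for fully seated bottles matched all four to about 1–2 pixels (a few mm).
- **Yellow:** its tip was out of frame in the last wrist view. Its check rests on the scene view and an earlier wrist view that showed it centred in its pocket.
- **Other objects:** the jar, hammer, spool and pink bottles looked unmoved in the last pictures. I checked these by eye and did not measure them.
- **Forces and grip:** reported contact forces stayed below about 4 N, and the gripper was open and clear of everything at hand-in.

No check failed or disagreed.

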